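# Switch the bead sorter to its other tray and feed the beads

## Robot

A 6-joint arm with a two-finger parallel gripper is mounted at the origin on the work surface. World frame = base frame: x ahead of the robot, y to its left, z up, the work surface at z = 0. Lengths are in m, angles in degrees, forces in N, time in s.
With the tool pointing down it reaches from about 0.4 to 0.825 m from the base axis. Payload 7 kg.
Tool frame: the origin (TCP) lies midway between the tips of the shut fingers; the grasp point (between the pads) lies 19 mm behind it; z points along the fingers, y is the direction in which the jaws open and shut (so a half turn about z gives the same grasp; the last joint's range is limited). The gripper opens to 88 mm and grips with 3 to 60 N. Pads are 19 mm wide; open, the fingers measure 130 mm over their backs; the gripper's body (78 mm by 193 mm) begins 47 mm behind the grasp point.
Start: joints at [-54.024, 20.546, 0.682, 0, -70.136, -16.507], TCP at [0.225, -0.636, 0.227] pointing down, gripper open.
Joint ranges: [-176.03, 176.03], [-82.01, 121.73], [-58.28, 71.71], [-173.87, 95.51], [-174.79, -0.11], [-173.66, 173.66]. Speed limits (degrees/s): [136.94, 136.94, 172.46, 180, 180, 180].

## Interface

Orientations are given as [roll, pitch, yaw] about the fixed x, y, z axes, in that order (R = Rz(yaw) Ry(pitch) Rx(roll)).
In Python, from plant import r gives the robot as it stands. The module is installed in compiled form; this text tells all that it offers.
- The arm moves only by the tool send_rows, never from a script. Its argument "motion" is a list of rows, each an object with "travel": the shift along the tool's x, y, z in m, a list of three; "spin": the turn about the tool's z in degrees. In form: [{"travel": [tx, ty, tz], "spin": spin}, ...]. A call has 1 to 5 rows; each row shifts and turns the pose as measured when the row begins, along the tool's axes as they then stand; what a row does not reach is not made up. A row lasts 1/12 s, in which the tool goes at most 41.7 mm and 7.16 degrees, less where a joint would pass 70% of its speed; a pose out of reach is approached as far as the arm can. A call is refused whole if a number of a shift passes 0.0417 or a number of a turn 7.16, either way. A call with a gripper value outside its range is refused whole. "gripper" is the gripper command: -1 is shut, 1 is fully open, values between are in proportion, set as the call begins (left out, the last holds). The fingers move at their own pace and stop on an object; "squeeze" is the grip in N (left out, the last holds). Time passes only in rows, so rows that do not move let the fingers close. It gives the time, the measured TCP pose, the force and the opening at its end, in the units of the state.
- r.get_state(): the state, without advancing time (a new reading comes with each control period).
- r.capture(name): name is "scene" or "top"; returns (picture, depth): 480x640x3 uint8, blue, green, red; 480x640 float32, m along the optical axis (not along the pixel's ray), 0 where there is no reading.
- r.get_calibration(name): a dict with "fov_y" (degrees; the focal length in pixels is half the picture's height over the tangent of half this angle, whatever the lens; pixels are square), "cx", "cy" (the principal point, pixels), "origin" and "orientation" of the camera in the world. Camera axes: x right, y down, z forward; pixel columns grow to the right and rows downward; lengths in m; the calibration is good to about 2 mm. A picture is of the moment at which its call begins. get_calibration takes no time and is no camera call.
- r.close_job(): hands the job in, once; it reports no verdict.
Trained networks look in the newest picture that a camera, given by its name, has taken for a name from the list of things; names that differ only in an ending like _2 or _b are one class to them, and where a whole thing is asked for, a point or a joint stands for the part that bears it (a point fixed in the world has none). Each returns a list of dicts, best first, with "conf" (0 to 1); they miss things now and then, are a little off and sometimes report something else, mostly with a low value. They report only what shows in the picture. A call takes as long as a camera call.
- r.boxes_of(camera, target): "at" ([x, y, z] in m, in the coordinates of the camera as it stood for that picture, good to about 4 mm: the middle of the surface that is visible of it).
- r.pinpoint(camera, target): "at" ([x, y, z] in m, in the coordinates of the camera as it stood for that picture, good to about 4 mm: a listed point, or the origin of a listed thing).
The state is a dict: "time_s": time; "joints": joint angles; "qd": joint speeds; "joint_torque": joint torques, N m; "tcp_pos": TCP position; "eef_rot": TCP orientation; "contact_force": force on the tool from outside, world axes, zero at the start; "moment": the same for the moment, N m; "gripper_width": finger opening in m.
Only numpy, scipy, OpenCV 4.12 (cv2) and the standard library are available. Lean on these libraries where they do the work, as an engineer would, in place of code of your own. Each camera call takes 0.05 s, during which the arm holds its last target. There are 200 camera calls.

## Task

On the bead sorter, push the raised end of the seesaw gate down so that the gate rocks over its pivot and stays tipped the other way. Then push the sliding stop aside by its upright knob, so that the three waiting wooden beads roll down by themselves into the tray on the newly lowered side. Use the fingertips only: do not touch or lift the beads, and leave the jar, cup, hammer and shoe sole where they are.

Things in the scene. Friction and masses are not known exactly. Their poses are not given: they have to be found in the camera images.
- station: Bead sorter, a fixed plywood fixture. Origin: on the table under the gate's pivot. +x runs up the feed run, roughly away from the robot; +y left, z up. Base board x -75 to 200, y -225 to 225 mm, 12 thick. Feed run: open channel along +x, 40 wide, side walls 20 high, sloping 0.105 rad down to its lip at x=15 (floor z=100) over the middle of the gate; upper end x=184, floor z=118.
- gate (a joint): Seesaw gate: wooden trough 210 mm long (sorter y), 48 wide, on a pivot along sorter x at z=80 mm. In rad: positive = left (+y) end up, negative = right end up; stops at -0.28 and 0.28; may start tipped either way. A 32 mm brass disc 40 mm above the pivot, robot side, makes it top-heavy: past level it flops over and stays. Under 1 N at a tab tips it. Beads roll to its low end.
- tab_left (a point): Centre of the top of the press tab on the gate's left end: flat wooden ear 36 mm (sorter x) by 32 (y), 6 thick, sticking out towards the robot; 44 mm towards the robot, 89 left and 6 above the pivot in the gate's frame. Height above the table about 110 mm raised, 86 with the gate level, 61 low; air below it to the tray walls at 52 mm.
- tray_left (a point): Centre of the left tray's floor, 152 mm left of the pivot, 17 mm above the table. Open wooden tray, outside 120 mm (sorter x) by 115 (y), walls 5 thick, up to 52 mm above the table, the outer end wall up to 82 mm.
- tray_right (a point): Centre of the right tray's floor, 152 mm right of the pivot; the same tray.
- tab_right (a point): The same on the gate's right end (89 mm right of the pivot).
- stop (a joint): Sliding stop across the feed run: aluminium plate 33 mm wide, 5 thick, 27 tall, holding back the beads. In m: 0 = shut (starts within 0.004), grows as it slides towards the sorter's left (+y), up to 0.042; above 0.034 the run is wholly open. Moves at about 1 to 2 N, no spring, stays where it is left.
- stop_knob (a point): Centre of the black ball (18 mm across) on top of the stop's upright steel pin (12 mm across), which reaches 42 mm down from here to the plate and leans 0.105 rad towards the robot. Shut: 66 mm along sorter +x, about 174 mm above the table. Bead tops are about 36 mm below this point. Push from the sorter's right towards its left (+y).
- bead1_center (a point): Centre of bead 1, a dark lacquered wooden ball 30 mm across, about 10 to 20 g; first (nearest the stop) in the row of three resting in the sloping feed run behind the stop.
- bead2_center (a point): Centre of bead 2, a dark lacquered wooden ball 30 mm across, about 10 to 20 g; second in the row of three resting in the sloping feed run behind the stop.
- bead3_center (a point): Centre of bead 3, a dark lacquered wooden ball 30 mm across, about 10 to 20 g; last in the row of three resting in the sloping feed run behind the stop.
- bead1: The same bead (origin at its underside at the start; it turns with the bead).
- bead2: The same bead (origin at its underside at the start; it turns with the bead).
- bead3: The same bead (origin at its underside at the start; it turns with the bead).
- jar: Bystander: closed amber jar 52 mm across, 85 mm tall, standing on the base board beside the feed run. Origin under its centre.
- mug: Bystander: open terracotta cup 66 mm across, 80 mm tall, on the base board on the other side of the feed run. Origin under its centre.
- hammer: Bystander: hammer 260 mm long lying on the table to the right of the sorter, handle towards the robot. Origin: underside, middle.
- sole: Bystander: wooden shoe sole about 205 x 80 mm, 12 mm thick, lying on the table left of the sorter. Origin: underside centre.

How it is judged:
By the outcome, as a careful person would: the job done as asked, in the order asked, and still so for the second after the job is handed in, with the robot touching nothing.
It also fails if it takes over 48 s, if anything falls off the work surface, if the arm or the gripper's body presses on something with over 40 N, if the wrist force passes 120 N, or if a joint passes its speed limit or range.

## Working session

There is one attempt and no reset: what is moved stays moved. The work goes in short steps, Python scripts to look and compute and a tool call to move; the robot and the scene stay as the last step left them, time stands still between calls to the robot, and variables do not carry over. Pictures are saved under pics/ and viewed, about 8 in all and at most 12, crops included, and the job is handed in when it is done.

Besides the shell and the picture viewer there is one more tool, called after "Emit:" as name(argument=value, ...), one argument or row to a line, values as JSON. send_rows: Moves the arm, as the interface text tells. Its arguments: {"type":"object","properties":{"motion":{"type":"array"},"gripper":{"type":"number"},"squeeze":{"type":"number"}},"required":["motion"]}

```bash
mkdir -p pics; cat > h.py <<'E'
import numpy as np,cv2
from scipy.spatial.transform import Rotation as R
from plant import r
def towld(cam,p):
    c=r.get_calibration(cam); o=np.array(c["orientation"],float)
    M=o if o.shape==(3,3) else (R.from_euler('xyz',o,degrees=True).as_matrix() if o.size==3 else None)
    return M@np.array(p)+np.array(c["origin"])
def find(cam,n,f="pinpoint",k=2):
    for d in getattr(r,f)(cam,n)[:k]: print(cam,n,round(d["conf"],2),np.round(towld(cam,d["at"]),4))
E
python3 - <<'E'
from h import *
print(r.get_state())
for c in("scene","top"):
    print(r.get_calibration(c)); p,d=r.capture(c); cv2.imwrite(f"pics/{c}0.png",p)
for c in("scene","top"):
    for n in("station","tab_left","tab_right","stop_knob","tray_left","tray_right","bead1_center"): find(c,n)
print(r.get_state()["time_s"])
E
```

```text
{'time_s': 0.0, 'joints': array([-5.40255784e+01,  2.05925873e+01,  6.32541363e-01, -1.95838801e-02,
       -7.01353828e+01, -1.65074711e+01]), 'qd': array([-0.18069208,  0.11494049, -0.00649848,  0.07624875,  0.06498883,
       -0.03472344]), 'joint_torque': array([-2.56829720e-03, -5.82714701e+01,  2.93046731e+01,  6.99692845e+00,
        6.77647971e-03, -1.25423503e-04]), 'tcp_pos': array([ 0.22476278, -0.63595344,  0.22560201]), 'eef_rot': array([ 1.79903273e+02, -9.46667439e-03, -1.60539711e+02]), 'contact_force': array([ 0.25591188, -0.04942519, -0.35125716]), 'moment': array([-0.00469255, -0.02221405,  0.01199449]), 'gripper_width': 0.08766178762680084}
{'fov_y': 57.05932896904423, 'cx': 319.5251832881862, 'cy': 240.11119971554297, 'origin': array([ 1.27667111, -0.22274459,  0.88275206]), 'orientation': array([-135.16339086,   -1.20091907,   70.80144417])}
{'fov_y': 54.62419925700064, 'cx': 309.15468628542175, 'cy': 240.0110944091211, 'origin': array([0.43424513, 0.02528559, 1.04231795]), 'orientation': array([-169.22987561,   -0.4883535 ,  -89.67837289])}
scene station 0.94 [ 0.5728 -0.0371  0.0022]
scene tab_left 0.73 [0.5497 0.0594 0.0597]
scene tab_right 0.61 [ 0.5079 -0.1129  0.1189]
scene stop_knob 0.66 [ 0.6844 -0.0633  0.1276]
scene stop_knob 0.51 [ 0.6387 -0.0486  0.1777]
scene tray_left 0.65 [0.6039 0.1116 0.0187]
scene tray_right 0.61 [ 0.5337 -0.1867  0.0192]
scene tray_right 0.57 [0.6083 0.1114 0.0193]
scene bead1_center 0.69 [ 0.6591 -0.058   0.1221]
scene bead1_center 0.18 [ 0.5334 -0.1838  0.0149]
top station 0.64 [ 0.5707 -0.0395  0.0014]
top tab_left 0.93 [0.5456 0.0556 0.0617]
top tab_right 0.64 [ 0.5066 -0.1109  0.1106]
top stop_knob 0.64 [ 0.6382 -0.0533  0.1757]
top tray_left 0.85 [0.6075 0.111  0.0137]
top tray_left 0.68 [ 0.6567 -0.0615  0.1053]
top tray_right 0.96 [ 0.5367 -0.1879  0.021 ]
top tray_right 0.49 [ 0.6901 -0.0633  0.1262]
top bead1_center 0.54 [ 0.6566 -0.0598  0.1211]
0.8
```

View pics/scene0.png

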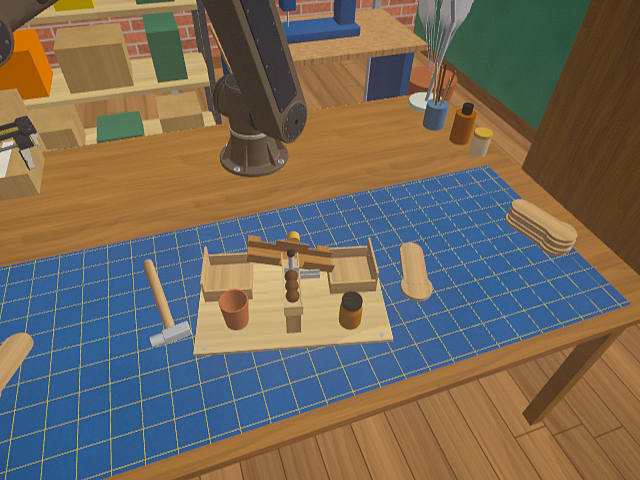

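View pics/top0.png

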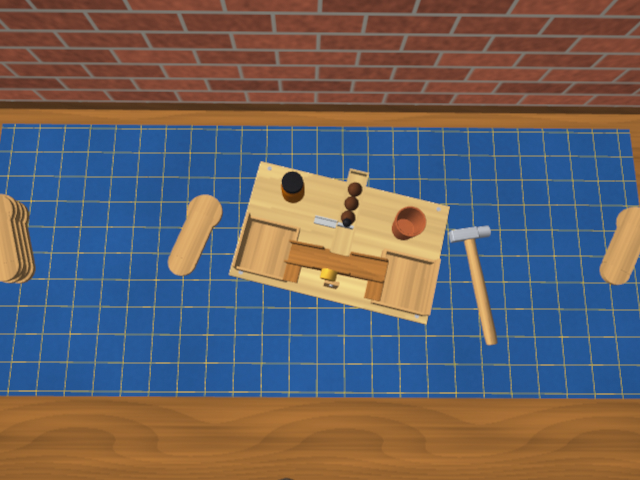

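```bash
python3 - <<'E'
from h import *
tl=np.array([.6057,.1113]);tr=np.array([.535,-.187])
v=tl-tr; print(np.linalg.norm(v), "yaw",np.degrees(np.arctan2(-v[0],v[1])))
a=np.arctan2(-v[0],v[1]); o=(tl+tr)/2; X=np.array([np.cos(a),np.sin(a)]);Y=np.array([-X[1],X[0]])
print("o",o,"X",X,"Y",Y)
print("tabR raised",o-X*.044-Y*.087,"tabL",o-X*.044+Y*.085,"knob",o+.066*X)
E
```

```text
0.30656382695941153 yaw -13.333624538548303
o [ 0.57035 -0.03785] X [ 0.9730437  -0.23062082] Y [0.23062082 0.9730437 ]
tabR raised [ 0.50747207 -0.11235749] tabL [0.54713885 0.05500603] knob [ 0.63457088 -0.05307097]
```

Scene picture: the gate is at (290,250), with its right end raised (the left end in this view, about (262,248)). The knob is at (291,253), with the beads behind it around (292,280). In the top picture the tabs are at (292,272) and (375,290), and the cup, jar, hammer and sole are all clear. The networks agree with this: the right tab reads z≈0.11 and the left z≈0.06, and the trays are 307 mm apart. So I press the right tab.

First I shut the gripper and turn the jaws to lie along sorter x.

Emit:
send_rows(
  motion=[
    {"travel":[0,0,0],"spin":-7.15},
    {"travel":[0,0,0],"spin":-7.15},
    {"travel":[0,0,0],"spin":-7.15},
    {"travel":[0,0,0],"spin":-7.15},
    {"travel":[0,0,0],"spin":-7.15},
  ],
  gripper=-1,
)

```text
time_s: 1.22
tcp_pos: [0.2249, -0.6364, 0.2267]
eef_rot: [-180.0, -0.0, -124.5]
contact_force: [0.1, 0.3, 0.5]
gripper_width: 0.0598
```

Emit:
send_rows(
  motion=[
    {"travel":[0,0,0],"spin":-7.15},
    {"travel":[0,0,0],"spin":-7.15},
    {"travel":[0,0,0],"spin":-7.15},
    {"travel":[0,0,0],"spin":-4},
    {"travel":[0,0,0],"spin":0},
  ],
)

```text
time_s: 1.63
tcp_pos: [0.2249, -0.6364, 0.2267]
eef_rot: [-180.0, -0.0, -98.4]
contact_force: [0.4, -0.4, -0.7]
gripper_width: 0.0266
```

```bash
cat >> h.py <<'E'
a=np.radians(-13.33); O=np.array([.57035,-.03785]); X=np.array([np.cos(a),np.sin(a)]);Y=np.array([-X[1],X[0]])
def goto(sx,sy,z):
    s=r.get_state(); M=R.from_euler('xyz',s["eef_rot"],degrees=True).as_matrix(); p=s["tcp_pos"]
    t=np.r_[O+sx*X+sy*Y,z]; dy=(-103.33-s["eef_rot"][2]+180)%360-180
    q=p[:2]-O
    print("t",s["time_s"],"sorter",np.round([q@X,q@Y,p[2]],4),"rot",np.round(s["eef_rot"],1),"dtool",np.round(M.T@(t-p),4),"spin",round(-dy,1),"F",np.round(s["contact_force"],1),"w",round(s["gripper_width"],3))
E
python3 -c "
from h import *
goto(-.052,-.088,.18)"
```

```text
t 1.6333 sorter [-0.1982 -0.662   0.2267] rot [-180.    -0.   -98.4] dtool [-0.5595 -0.1946  0.0467] spin 4.9 F [ 0.4 -0.4 -0.7] w 0.027
```

Emit:
send_rows(
  motion=[
    {"travel":[0,0,0],"spin":4.9},
    {"travel":[-0.038,-0.01,0],"spin":0},
    {"travel":[-0.038,-0.01,0],"spin":0},
    {"travel":[-0.038,-0.01,0],"spin":0},
    {"travel":[-0.038,-0.01,0],"spin":0},
  ],
)

```text
time_s: 2.05
tcp_pos: [0.2983, -0.4997, 0.2238]
eef_rot: [179.8, -0.0, -104.9]
contact_force: [1.7, 0.2, -1.1]
gripper_width: 0.0006
```

Emit:
send_rows(
  motion=[
    {"travel":[-0.038,-0.01,0],"spin":0},
    {"travel":[-0.038,-0.01,0],"spin":0},
    {"travel":[-0.038,-0.01,0],"spin":0},
    {"travel":[-0.038,-0.01,0],"spin":0},
    {"travel":[-0.038,-0.01,0],"spin":0},
  ],
)

```text
time_s: 2.47
tcp_pos: [0.3991, -0.3215, 0.2244]
eef_rot: [180.0, -0.0, -105.9]
contact_force: [0.9, -1.1, -0.8]
gripper_width: 0.0
```

```bash
python3 -c "
from h import *
goto(-.052,-.088,.18)"
```

```text
t 2.4667 sorter [-0.1013 -0.3155  0.2244] rot [ 180.    -0.  -105.9] dtool [-0.2295 -0.039   0.0443] spin -2.6 F [ 0.9 -1.1 -0.8] w 0.0
```

Emit:
send_rows(
  motion=[
    {"travel":[-0.036,-0.006,0],"spin":-2.6},
    {"travel":[-0.036,-0.007,0],"spin":0},
    {"travel":[-0.036,-0.007,0],"spin":0},
    {"travel":[-0.036,-0.007,0],"spin":0},
    {"travel":[-0.036,-0.007,0],"spin":0},
  ],
)

```text
time_s: 2.88
tcp_pos: [0.4791, -0.1458, 0.2265]
eef_rot: [-179.8, 0.0, -104.0]
contact_force: [1.0, 0.9, 1.2]
gripper_width: 0.0004
```

Emit:
send_rows(
  motion=[
    {"travel":[-0.02,-0.004,0],"spin":0},
    {"travel":[0,0,0.02],"spin":0},
    {"travel":[0,0,0.02],"spin":0},
    {"travel":[0,0,0],"spin":0},
  ],
)

```text
time_s: 3.22
tcp_pos: [0.493, -0.1189, 0.1879]
eef_rot: [-179.4, 0.2, -104.2]
contact_force: [-1.1, -0.5, -0.2]
gripper_width: 0.0003
```

```bash
python3 -c "
from h import *
goto(-.052,-.088,.14)
for c in('top','scene'):
    p,d=r.capture(c); u,v,w=((200,130,270) if c=='top' else (180,200,220)); cv2.imwrite(f'pics/{c}1.png',cv2.resize(p[v:v+200,u:u+w],None,fx=2.9,fy=2.9))"
```

```text
t 3.2167 sorter [-0.0566 -0.0967  0.1879] rot [-179.4    0.2 -104.2] dtool [-0.0086 -0.0039  0.048 ] spin -0.8 F [-1.1 -0.5 -0.2] w 0.0
```

View pics/scene1.png

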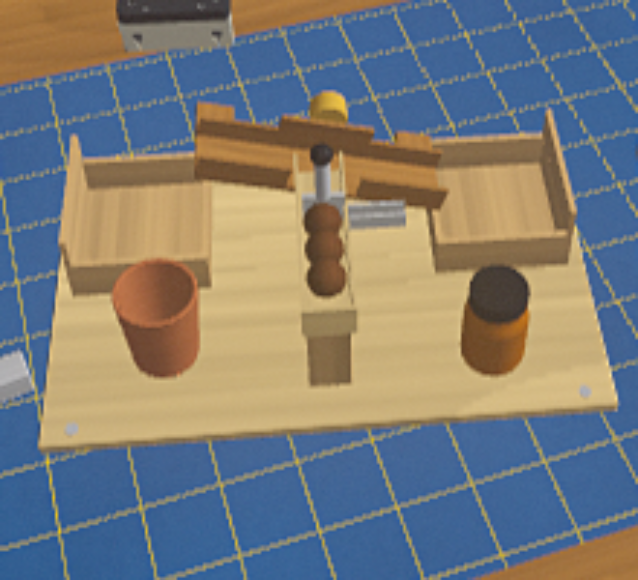

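Emit:
send_rows(
  motion=[
    {"travel":[-0.009,-0.003,0],"spin":-0.8},
    {"travel":[0,0,0.025],"spin":0},
    {"travel":[0,0,0.02],"spin":0},
    {"travel":[0,0,0],"spin":0},
  ],
)

```text
time_s: 3.65
tcp_pos: [0.5045, -0.1124, 0.1513]
eef_rot: [-178.6, 0.3, -103.5]
contact_force: [-1.3, -0.2, -0.4]
gripper_width: 0.0004
```

```bash
python3 -c "
from h import *
goto(-.052,-.088,.07)"
```

```text
t 3.65 sorter [-0.0468 -0.0877  0.1513] rot [-178.6    0.3 -103.5] dtool [0.0007 0.0071 0.0811] spin -0.2 F [-1.3 -0.2 -0.4] w 0.0
```

The gate, stop and beads are as expected in the picture. Only a blocky piece of the gripper shows, at about crop (175,25), so I check where the fingertips project before pressing.

```bash
python3 -c "
from h import *
def proj(cam,P):
    c=r.get_calibration(cam); M=R.from_euler('xyz',c['orientation'],degrees=True).as_matrix(); q=M.T@(np.array(P)-c['origin']); f=240/np.tan(np.radians(c['fov_y']/2)); return np.round([c['cx']+f*q[0]/q[2],c['cy']+f*q[1]/q[2],q[2]],2)
print(proj('scene',[.493,-.119,.188]),proj('scene',[.507,-.112,.11]),proj('scene',[.493,-.119,.254]))
goto(-.052,-.088,.07)
p,d=r.capture('scene'); q,e=r.capture('top')
s=r.get_state()['tcp_pos'];print(proj('scene',s),proj('top',s))
a=cv2.resize(p[100:350,160:420],None,fx=1.5,fy=1.5);b=cv2.resize(q[130:380,200:460],None,fx=1.5,fy=1.5)
cv2.imwrite('pics/both2.png',np.hstack([a,b]))"
```

```text
[245.27 213.86   1.04] [252.45 240.63   1.08] [242.38 191.85   0.99]
t 3.65 sorter [-0.0468 -0.0877  0.1513] rot [-178.6    0.3 -103.5] dtool [0.0007 0.0071 0.0811] spin -0.2 F [-1.3 -0.2 -0.4] w 0.0
[250.49 227.4    1.05] [377.64 290.63   0.89]
```

View pics/both2.png

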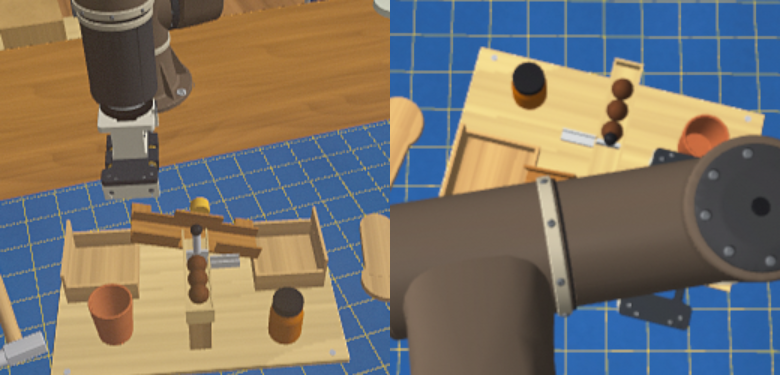

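The TCP projects onto the bottom of the gripper outline, at crop (136,191). The wide block is the gripper body hiding the fingers, so the alignment is right. I back off a little from the trough and press down.

Emit:
send_rows(
  motion=[
    {"travel":[0,0.006,0],"spin":0},
    {"travel":[0,0,0.015],"spin":0},
    {"travel":[0,0,0.012],"spin":0},
    {"travel":[0,0,0],"spin":0},
  ],
)

```text
time_s: 4.08
tcp_pos: [0.5036, -0.1115, 0.1331]
eef_rot: [-177.9, 0.4, -103.5]
contact_force: [-0.9, 0.5, 0.1]
gripper_width: 0.0004
```

Emit:
send_rows(
  motion=[
    {"travel":[0,0,0.012],"spin":0},
    {"travel":[0,0,0.012],"spin":0},
    {"travel":[0,0,0.012],"spin":0},
    {"travel":[0,0,0],"spin":0},
  ],
)

```text
time_s: 4.42
tcp_pos: [0.5077, -0.1115, 0.1032]
eef_rot: [-177.4, 0.6, -103.5]
contact_force: [-1.5, 0.5, -1.1]
gripper_width: 0.0002
```

```bash
python3 -c "
from h import *
goto(-.052,-.088,.072)"
```

```text
t 4.4167 sorter [-0.044  -0.0862  0.1032] rot [-177.4    0.6 -103.5] dtool [0.0022 0.0094 0.0308] spin -0.2 F [-1.5  0.5 -1.1] w 0.0
```

The tool drifts towards the trough as it descends, so I correct that first.

Emit:
send_rows(
  motion=[
    {"travel":[0,0.01,0],"spin":0},
    {"travel":[0,0.004,0.008],"spin":0},
    {"travel":[0,0.003,0.01],"spin":0},
    {"travel":[0,0.002,0.01],"spin":0},
    {"travel":[0,0.002,0.01],"spin":0},
  ],
)

```text
time_s: 4.83
tcp_pos: [0.4913, -0.1059, 0.0704]
eef_rot: [-176.7, 0.8, -103.5]
contact_force: [-0.5, -0.5, -0.4]
gripper_width: 0.0003
```

```bash
python3 -c "
from h import *
goto(-.052,-.088,.072)"
```

```text
t 4.8333 sorter [-0.0612 -0.0845  0.0704] rot [-176.7    0.8 -103.5] dtool [ 0.0035 -0.0093 -0.0011] spin -0.2 F [-0.5 -0.5 -0.4] w 0.0
```

Emit:
send_rows(
  motion=[
    {"travel":[0,0,0],"spin":0},
    {"travel":[0,0,-0.04],"spin":0},
    {"travel":[0,0,-0.04],"spin":0},
    {"travel":[0,0,-0.04],"spin":0},
    {"travel":[0,0,-0.02],"spin":0},
  ],
)

```text
time_s: 5.25
tcp_pos: [0.477, -0.1063, 0.2113]
eef_rot: [-177.5, 0.4, -103.5]
contact_force: [2.1, 0.9, 0.2]
gripper_width: 0.0005
```

```bash
python3 -c "
from h import *
p,d=r.capture('scene')
cv2.imwrite('pics/s3.png',cv2.resize(p[180:360,180:400],None,fx=2.5,fy=2.5))
for n in ('tab_left','tab_right','stop_knob','bead1_center'): find('scene',n)
goto(.066,-.05,.2)"
```

```text
scene tab_left 0.62 [0.5486 0.056  0.1094]
scene tab_right 0.6 [ 0.5078 -0.1161  0.0633]
scene stop_knob 0.74 [ 0.6388 -0.0488  0.1743]
scene bead1_center 0.51 [ 0.658  -0.0591  0.1207]
t 5.5 sorter [-0.0767 -0.0882  0.2059] rot [-177.8    0.4 -103.6] dtool [-0.0388 -0.1422  0.0117] spin -0.2 F [-0.4 -0.  -0.7] w 0.001
```

View pics/s3.png

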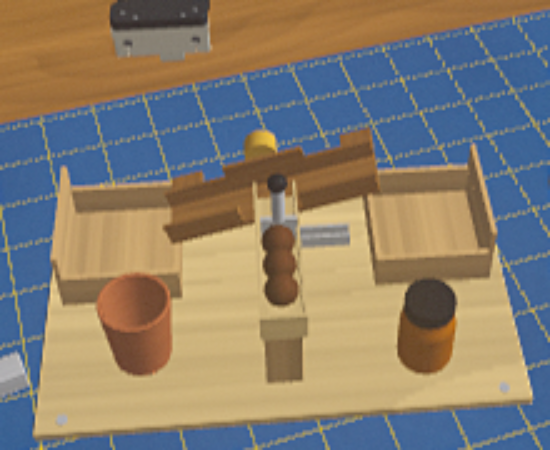

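The gate has flopped over: left tab at 0.109, right tab at 0.063, and the beads are still held. Next I go to the right side of the knob, which sits at about sorter (0.068, 0.003, 0.175).

Emit:
send_rows(
  motion=[
    {"travel":[-0.007,-0.036,0],"spin":0},
    {"travel":[-0.007,-0.036,0],"spin":0},
    {"travel":[-0.007,-0.036,0],"spin":0},
    {"travel":[-0.007,-0.036,0],"spin":0},
    {"travel":[0,0,0],"spin":0},
  ],
)

```text
time_s: 5.92
tcp_pos: [0.6214, -0.1132, 0.2055]
eef_rot: [-178.3, 0.3, -103.6]
contact_force: [-0.3, -0.5, -0.0]
gripper_width: 0.0003
```

```bash
python3 -c "
from h import *
goto(.066,-.045,.152)"
```

```text
t 5.9167 sorter [ 0.0671 -0.0616  0.2055] rot [-178.3    0.3 -103.6] dtool [-0.0163  0.0027  0.0535] spin -0.2 F [-0.3 -0.5 -0. ] w 0.0
```

Emit:
send_rows(
  motion=[
    {"travel":[0,0,0.02],"spin":0},
    {"travel":[0,0,0.02],"spin":0},
    {"travel":[0,0,0.01],"spin":0},
    {"travel":[0,0,0],"spin":0},
  ],
)

```text
time_s: 6.25
tcp_pos: [0.6225, -0.1139, 0.1463]
eef_rot: [-179.0, 0.0, -103.6]
contact_force: [-0.4, 0.1, -0.3]
gripper_width: 0.0003
```

```bash
python3 -c "
from h import *
goto(.066,.024,.152)"
```

```text
t 6.25 sorter [ 0.0683 -0.0619  0.1463] rot [-179.     0.  -103.6] dtool [-0.0859  0.0026 -0.0057] spin -0.3 F [-0.4  0.1 -0.3] w 0.0
```

Emit:
send_rows(
  motion=[
    {"travel":[-0.01,0,-0.007],"spin":0},
    {"travel":[-0.01,0.001,0],"spin":0},
    {"travel":[-0.01,0,0],"spin":0},
    {"travel":[0,0,0],"spin":0},
  ],
)

```text
time_s: 6.58
tcp_pos: [0.628, -0.0824, 0.1539]
eef_rot: [-179.1, -0.0, -103.7]
contact_force: [0.2, 0.2, -0.6]
gripper_width: 0.0002
```

```bash
python3 -c "
from h import *
goto(.066,.024,.152)"
```

```text
t 6.5833 sorter [ 0.0664 -0.03    0.1539] rot [-179.1   -0.  -103.7] dtool [-0.054   0.0008  0.0019] spin -0.3 F [ 0.2  0.2 -0.6] w 0.0
```

Emit:
send_rows(
  motion=[
    {"travel":[-0.01,0,0],"spin":0},
    {"travel":[-0.01,0,0],"spin":0},
    {"travel":[-0.01,0,0],"spin":0},
    {"travel":[-0.01,0,0],"spin":0},
    {"travel":[-0.008,0,0],"spin":0},
  ],
)

```text
time_s: 7.0
tcp_pos: [0.6402, -0.0313, 0.1566]
eef_rot: [-178.9, -0.0, -103.6]
contact_force: [1.2, -3.8, -2.0]
gripper_width: 0.0002
```

```bash
python3 -c "
from h import *
goto(.066,.022,.152)"
```

```text
t 7.0 sorter [0.0664 0.0225 0.1566] rot [-178.9   -0.  -103.6] dtool [0.0005 0.0005 0.0046] spin -0.3 F [ 1.2 -3.8 -2. ] w 0.0
```

Emit:
send_rows(
  motion=[
    {"travel":[0.012,0,0],"spin":0},
    {"travel":[0.005,0,-0.02],"spin":0},
    {"travel":[0,0,-0.04],"spin":0},
    {"travel":[0,0.03,-0.03],"spin":0},
    {"travel":[0.03,0.02,0],"spin":0},
  ],
)

```text
time_s: 7.42
tcp_pos: [0.5806, -0.0624, 0.2451]
eef_rot: [-179.2, -0.1, -103.3]
contact_force: [1.3, -0.8, 0.5]
gripper_width: 0.0001
```

Emit:
send_rows(
  motion=[
    {"travel":[0.04,0.02,0],"spin":0},
    {"travel":[0.04,0.02,0],"spin":0},
    {"travel":[0.04,0.02,0],"spin":0},
    {"travel":[0.04,0.02,0],"spin":0},
    {"travel":[0,0,0],"spin":0},
  ],
)

```text
time_s: 7.83
tcp_pos: [0.4663, -0.1972, 0.2482]
eef_rot: [-178.7, 0.1, -103.0]
contact_force: [-0.5, 0.9, -0.4]
gripper_width: 0.0003
```

Emit:
send_rows(
  motion=[
    {"travel":[0.04,0.02,0],"spin":0},
    {"travel":[0.04,0.02,0],"spin":0},
    {"travel":[0,0,0],"spin":0},
    {"travel":[0,0,0],"spin":0},
    {"travel":[0,0,0],"spin":0},
  ],
)

```text
time_s: 8.25
tcp_pos: [0.4112, -0.2639, 0.2492]
eef_rot: [-178.3, 0.2, -103.3]
contact_force: [0.4, -0.7, -0.4]
gripper_width: 0.0002
```

```bash
python3 -c "
from h import *
p,d=r.capture('scene')
cv2.imwrite('pics/s4.png',cv2.resize(p[180:360,130:430],None,fx=2.5,fy=2.5))
for n in ('tab_left','tab_right','stop_knob','bead1_center','bead2_center','bead3_center'): find('scene',n)
goto(0,0,0)"
```

```text
scene tab_left 0.94 [0.5506 0.0557 0.1087]
scene tab_left 0.71 [ 0.5212 -0.2232  0.0351]
scene tab_right 0.86 [ 0.5049 -0.1151  0.0665]
scene stop_knob 0.7 [ 0.643  -0.0099  0.1752]
scene bead1_center 0.59 [ 0.5359 -0.1848  0.0388]
scene bead1_center 0.5 [ 0.5247 -0.2224  0.0337]
scene bead2_center 0.56 [ 0.526  -0.1909  0.0349]
scene bead3_center 0.49 [ 0.5547 -0.0971  0.0835]
t 8.6 sorter [-0.102  -0.2553  0.2488] rot [-178.3    0.2 -103.2] dtool [-0.2543 -0.0954  0.2524] spin 0.1 F [ 1.2 -0.2  0.2] w 0.0
```

View pics/s4.png

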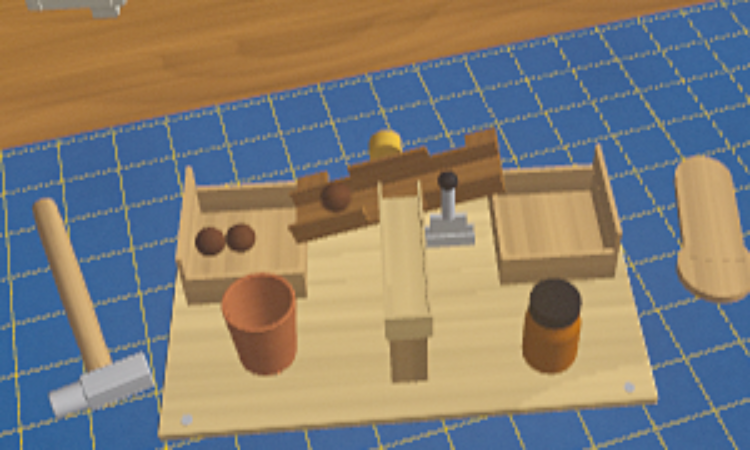

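Two beads are in the right tray, at crop (210,240) and (240,237). The third is still rolling down the gate at (335,197), so I wait a second and look again.

Emit:
send_rows(
  motion=[
    {"travel":[0,0,0],"spin":0},
    {"travel":[0,0,0],"spin":0},
    {"travel":[0,0,0],"spin":0},
    {"travel":[0,0,0],"spin":0},
    {"travel":[0,0,0],"spin":0},
  ],
)

```text
time_s: 9.02
tcp_pos: [0.4133, -0.2614, 0.2483]
eef_rot: [-178.4, 0.2, -103.0]
contact_force: [-0.7, -0.4, -0.1]
gripper_width: 0.0006
```

Emit:
send_rows(
  motion=[
    {"travel":[0,0,0],"spin":0},
    {"travel":[0,0,0],"spin":0},
    {"travel":[0,0,0],"spin":0},
    {"travel":[0,0,0],"spin":0},
    {"travel":[0,0,0],"spin":0},
  ],
)

```text
time_s: 9.43
tcp_pos: [0.4133, -0.2614, 0.2483]
eef_rot: [-178.4, 0.2, -103.0]
contact_force: [-0.1, 0.5, 0.1]
gripper_width: 0.0007
```

```bash
python3 -c "
from h import *
p,d=r.capture('scene')
cv2.imwrite('pics/s5.png',cv2.resize(p[180:360,130:430],None,fx=2.5,fy=2.5))
for n in ('tab_left','tab_right'): find('scene',n)
find('scene','bead1_center',k=4)"
```

```text
scene tab_left 0.55 [0.5475 0.0589 0.1122]
scene tab_right 0.67 [ 0.5056 -0.1135  0.0691]
scene bead1_center 0.64 [ 0.5233 -0.2262  0.034 ]
scene bead1_center 0.62 [0.5467 0.0571 0.1118]
```

View pics/s5.png

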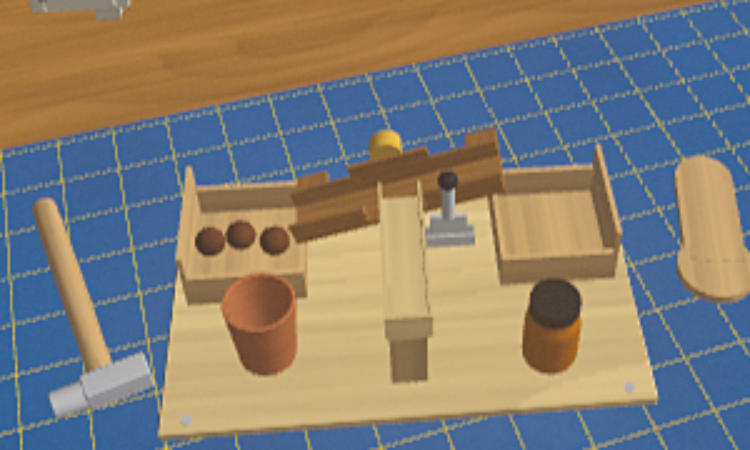

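All three beads now lie in the right tray, at crop (210,240), (240,235) and (275,240). The gate has stayed tipped, the stop is open, and the bystanders have not moved.

```bash
python3 -c "
from h import *
print(r.close_job(), r.get_state()['time_s'])"
```

```text
the job is handed in; nothing more can be done
the job is handed in; nothing more can be done
```

The job is done and handed in, after about 9.5 s on the robot's clock. With the shut fingertips I pressed the raised right tab down until the gate flopped over. I then pushed the stop's knob about 4 cm to the left and drew the arm clear.

**Last checks:**
- **Beads:** the final picture shows all three in the right tray, on the newly lowered side.
- **Gate:** it is still tipped, with the left tab at about 0.11 m and the right at about 0.065 m.
- **Stop:** the knob measured about 39 mm from the shut position, so the run is wholly open.
- **Bystanders:** the jar, cup, hammer and sole look unmoved. I judged that from the picture and did not measure them.
- **Force:** the highest reading returned was about 4 N, during the knob push.

**Disagreements:**
- The bead detector found only one of the three beads in the final picture, plus a false one at the left tab. The bead count therefore comes from the picture itself.
- During the press the tool drifted a few mm and tilted about 3°. The press therefore landed on the outer part of the tab, but the gate still tipped cleanly.

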